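# Brush out the used vessels and change over the tissue bath

## Robot

A 7-joint arm with a two-finger parallel gripper is mounted at the origin on the work surface. World frame = base frame: x ahead of the robot, y to its left, z up, the work surface at z = 0. Lengths are in m, angles in rad, forces in N, time in s.
With the tool pointing down it reaches from about 0.425 to 0.925 m from the base axis. Payload 6.8 kg.
Tool frame: the origin (TCP) lies at the very end of the fingers, on their centre line; the grasp point (between the pads) lies 19 mm behind it (grip_point_offset is the distance from the TCP to the grasp point, in m); z points along the fingers, y is the line along which they close (so a half turn about z gives the same grasp; the last joint's range is limited). The gripper opens to 85 mm and grips with 20 to 120 N. Pads are 22 mm wide; open, the fingers measure 114 mm over their backs; the gripper's body (76 mm by 85 mm) begins 54 mm behind the grasp point. The pads swing forward as they close: fully open they stand 13 mm farther back than shut.
Start: joints at [-1.448, 0.477, 0.022, 1.555, -0.011, 1.109, -0.083], TCP at [0.154, 0.657, 0.231] pointing down, gripper open.
Joint ranges: [-2.96, 2.96], [-0.34, 2.1], [-1.41, 1.46], [0.24, 2.44], [-1.37, 4.51], [0.17, 1.92], [-2.96, 2.96]. Speed limits (rad/s): [2.39, 2.39, 3.14, 3.14, 3.14, 3.14, 3.14].

## Interface

Orientations are given as a unit quaternion [w, x, y, z].
In Python, from station import * gives the robot as it stands.
- The arm moves only by the tool carry_out, never from a script. Its argument "rows" is text: rows parted by semicolons, each of 4 numbers parted by spaces: the shift along the world's x, y, z in mm, then the turn about the world's z in degrees. In form: dx dy dz yaw; .... A call has 1 to 10 rows; each row shifts and turns the commanded pose from where the row before left it; what a row does not reach is not made up. A row lasts 1/8 s, in which the tool goes at most 62.5 mm and 10.7 degrees, less where a joint would pass 70% of its speed; a pose out of reach is approached as far as the arm can. A call is refused whole if a number of a shift passes 62.5 or a number of a turn 10.7, either way. A call with a gripper value outside its range is refused whole. "claw" is the finger opening in mm, from 0 to 85.4, set as the call begins (left out, the last holds). The fingers move at their own pace and stop on an object; "force" is the grip in N (left out, the last holds). Time passes only in rows, so rows that do not move let the fingers close. It gives the time, the measured TCP pose, the force, the opening and the grip force at its end, in the units of the state.
- get_obs(): the state, without advancing time (a new reading comes with each control period).
- read_camera(name): name is "scene" or "top"; returns a dict with "img" (420x560x3 uint8, blue, green, red), "fov_y" (degrees; the focal length in pixels is half the picture's height over the tangent of half this angle, whatever the lens; pixels are square), "cx", "cy" (the principal point, pixels), "world_to_cam" (4x4, takes a point from world to camera coordinates). Camera axes: x right, y up, looking along -z (the intrinsics and any distortion apply to the point x, -y, -z); pixel columns grow to the right and rows downward; lengths in m; the calibration is good to about 2 mm. A picture is of the moment at which its call begins. There is no depth.
- hand_in(): hands the job in; it is judged then, once.
Trained networks look in the newest picture that a camera, given by its name, has taken for a name from the list of things; names that differ only in an ending like _2 or _b are one class to them, and where a whole thing is asked for, a point or a joint stands for the part that bears it (a point fixed in the world has none). Each returns a list of dicts, best first, with "confidence" (0 to 1); they miss things now and then, are a little off and sometimes report something else, mostly with a low value. They report only what shows in the picture. A call takes as long as a camera call. They do not tell look-alikes from the thing itself.
- recognise(camera, thing): "centre" ([column, row] in pixels, amid what is visible of it).
- outline_of(camera, thing): "pixels" (420x560 bool, what is visible of it) and "centre" ([column, row] in pixels, amid what is visible of it).
- place_of(camera, thing): "centre" ([column, row] in pixels: a listed point, or the origin of a listed thing).
The state is a dict: "t": time; "q": joint angles; "joint_vel": joint speeds; "joint_torque": joint torques, N m; "eef_pos": TCP position; "tool_rot": TCP orientation; "contact_force": force on the tool from outside, world axes, zero at the start; "torque": the same for the moment, N m; "gripper_width": opening from 0.0 (shut) to 1.0 (fully open); "grasp_force": force on a finger pad.
Only numpy, scipy, OpenCV 4.12 (cv2) and the standard library are available. Lean on these libraries where they do the work, as an engineer would, in place of code of your own. Each camera call takes 0.05 s, during which the arm holds its last target. There are 200 camera calls.

## Task

Wash up at the tissue bath: take the brush from its pot and scrub the used vessels one after another where they stand - first the bath vessel on the bath plate, then the tall white beaker if there is one, then the short white beaker if there is one - each time taking the brush right to the bottom, up most of the way to the rim, and right down to the bottom again. Stand the brush back in its pot, and change the two steel vessels over, so that the scrubbed one stands upright in the middle of the drain tray and the fresh one upright in the middle of the bath plate. Leave the white beakers standing upright on the bench, do not disturb the other things on it, and if anything gets knocked or slips on the way, put it right.

Things in the scene. Friction and masses are not known exactly. Their poses are not given: they have to be found in the camera images.
- bath_vessel: the used bath vessel: plain open heavy-bottomed steel cup, 112 mm tall, slightly conical (outside diameter 58 mm at the foot, 66 mm at the rim), wall 3.5 mm, inner floor 5 mm above its underside, 0.22 kg, loose; starts upright on the bath plate. Origin: centre of its underside, z up along its axis. Can be gripped round the outside from above, just below the rim.
- fresh_vessel: the fresh bath vessel: plain open steel cup like the used one but shorter and wider, 90 mm tall, outside diameter 60 mm at the foot, 68 mm at the rim, wall 3.5 mm, inner floor 5 mm above its underside, 0.2 kg, loose; starts upright on the drain tray. Origin: centre of its underside, z up along its axis.
- tall_beaker: used tall white plastic beaker, upright on the bare bench; may be absent. 105 mm tall, outside diameter 58 mm at the foot, 66 mm at the rim, wall 3.5 mm, inner floor 5 mm above its underside, loose. Origin: centre of its underside, z up along its axis.
- short_beaker: used short white plastic beaker, upright on the bare bench; may be absent. 78 mm tall, outside diameter 62 mm at the foot, 68 mm at the rim, wall 3.5 mm, inner floor 5 mm above its underside, loose. Origin: centre of its underside, z up along its axis.
- brush: bottle brush, 220 mm, 90 g, stands head down in its pot. Origin: its tip, the flat underside of the head; z runs along the brush to the handle end. Round black rigid head, diameter 26 mm (29 over bristles), 0 to 62 mm; steel stem, 8 mm thick, to 115 mm; wooden grip to 220 mm widening from 15 mm (at 115) and 16 (at 135) to 23 (at 215). Stands by itself; grip from above.
- brush_pot: fixed white ceramic pot for the brush, 75 mm tall, inner diameter 46 mm, inner floor 6 mm above the bench, on a round foot of 76 mm diameter, 5 mm thick. Origin: centre of its underside, z up.
- bath_plate: fixed square aluminium plate with two brass hose stubs on one side, 150 x 150 mm, flat top 18 mm above its origin, which is the centre of its underside on the bench, z up; a dark disc marks its middle.
- drain_tray: fixed square white plastic draining slab with grey ribs drawn on it, 150 x 150 mm, flat top 10 mm above its origin, which is the centre of its underside on the bench, z up.
- clear_spot (a point): a point on the bare bench top, nearest the robot in the middle, where the bench is kept clear (60 mm all round), free for setting a vessel down meanwhile. The small things standing between this spot and the plate and the tray are below 40 mm tall.
Not all that is in view belongs to the job. Of the things that look like the brush, the middle-sized one is meant.

How it is judged:
By the outcome, as a careful person would: the job done as asked, in the order asked, and still so for the second after the job is handed in, with the robot touching nothing.
Of tall_beaker, short_beaker only 1 to 2 are there at a start; the rules pass over those that are not, and their reading is None.
At some moment in a run one of bath_vessel, fresh_vessel, tall_beaker, short_beaker may be knocked a few centimetres aside while the robot is not near it.
Once in a run the grip may slacken for a moment while it holds something.
It also fails if it takes over 208 s, if anything falls off the work surface, if the arm or the gripper's body presses on something with over 40 N, if the wrist force passes 120 N, or if a joint passes its speed limit or range.

## Working session

There is one attempt and no reset: what is moved stays moved. The work goes in short steps, Python scripts to look and compute and a tool call to move; the robot and the scene stay as the last step left them, time stands still between calls to the robot, and variables do not carry over. Pictures are saved under pics/ and viewed, at most 14 in all, crops included, and the job is handed in when it is done.

Besides the shell and the picture viewer there is one more tool, called after ">>>" by a JSON object that holds its "fn" and its "kwargs". carry_out: Moves the arm, as the interface text tells. Its arguments: {"type":"object","properties":{"rows":{"type":"string"},"claw":{"type":"number"},"force":{"type":"number"}},"required":["rows"]}

```bash
ls; mkdir -p pics; python3 - <<'E'
from station import *
import cv2
o=get_obs(); print({k:o[k] for k in('t','q','eef_pos','tool_rot','gripper_width')})
for c in('scene','top'):
    r=read_camera(c); cv2.imwrite(f'pics/{c}0.png',r['img']); print(c,r['fov_y'],r['cx'],r['cy'],[k for k in r]); print(r['world_to_cam'])
E
```

```text
pics
{'t': 0.0, 'q': array([-1.44807982,  0.47780552,  0.02233587,  1.55643522, -0.01149391,
        1.10933988, -0.08309479]), 'eef_pos': array([0.15429899, 0.65651392, 0.23032888]), 'tool_rot': array([-3.60509855e-05,  1.15135729e-01,  9.93349334e-01, -9.29205954e-04]), 'gripper_width': 1.0019265128860615}
scene 46.533598196114255 286.29953464846466 207.34006437278336 ['img', 'fov_y', 'cx', 'cy', 'world_to_cam']
[[-0.27305277  0.96191472 -0.01273823  0.15575932]
 [-0.7353459  -0.20016409  0.64745714  0.38268599]
 [ 0.62024881  0.18615697  0.7619954  -1.38875194]
 [ 0.          0.          0.          1.        ]]
top 52.888070061685966 281.7497774451723 206.9219801213492 ['img', 'fov_y', 'cx', 'cy', 'world_to_cam']
[[-0.00633621 -0.999926   -0.0103846   0.01519129]
 [ 0.99221651 -0.0075782   0.12429385 -0.55801911]
 [-0.12436335 -0.00951622  0.99219111 -0.96848502]
 [ 0.          0.          0.          1.        ]]
```

View pics/scene0.png

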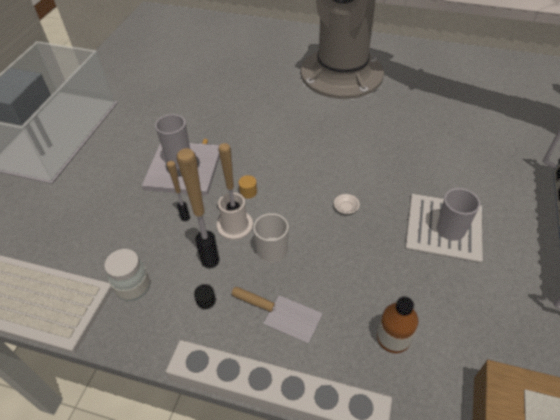

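View pics/top0.png

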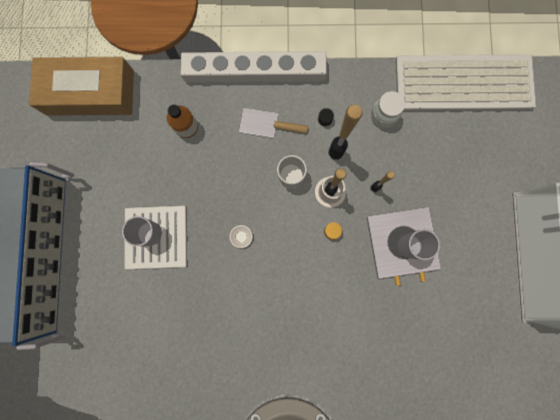

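```bash
cat > h.py <<'E'
from station import *
import numpy as np, cv2
from scipy.optimize import least_squares
def cam(c):
    r=read_camera(c); f=210/np.tan(np.radians(r['fov_y']/2)); return dict(f=f,c=np.array([r['cx'],r['cy']]),T=np.array(r['world_to_cam']),img=r['img'])
def proj(k,p):
    q=np.atleast_2d(p)@k['T'][:3,:3].T+k['T'][:3,3]
    return k['c']+k['f']*np.c_[q[:,0]/-q[:,2],q[:,1]/q[:,2]]
def ray(k,uv):
    d=np.array([(uv[0]-k['c'][0])/k['f'],-(uv[1]-k['c'][1])/k['f'],-1.]); R=k['T'][:3,:3]
    return -R.T@k['T'][:3,3], R.T@d
def atz(k,uv,z):
    o,d=ray(k,uv); return o+d*(z-o[2])/d[2]
def tri(ks,uvs):
    A=np.zeros((3,3));b=np.zeros(3);L=[]
    for k,u in zip(ks,uvs):
        o,d=ray(k,u);d=d/np.linalg.norm(d);P=np.eye(3)-np.outer(d,d);A+=P;b+=P@o;L.append((o,P))
    x=np.linalg.solve(A,b); return x,max(np.linalg.norm(P@(x-o)) for o,P in L)
E
python3 - <<'E'
from h import *
K={c:cam(c) for c in('scene','top')}
for n in 'bath_vessel fresh_vessel tall_beaker short_beaker brush brush_pot bath_plate drain_tray clear_spot'.split():
    R={c:place_of(c,n) for c in K}
    for c in K: print(n,c,[(np.round(r['centre'],1).tolist(),round(r['confidence'],2)) for r in R[c][:4]])
    for a in R['scene'][:3]:
        for b in R['top'][:3]:
            x,e=tri([K['scene'],K['top']],[a['centre'],b['centre']])
            if e<.02: print('   ',np.round(x,4),round(e,4))
E
```

```text
bath_vessel scene [([178.8, 160.4], 0.71)]
bath_vessel top [([412.1, 244.7], 0.97)]
    [ 0.466  -0.2947  0.0175] 0.0039
fresh_vessel scene [([446.8, 228.5], 0.78)]
fresh_vessel top [([409.4, 244.9], 0.74), ([147.6, 232.8], 0.57)]
    [0.501  0.3303 0.0137] 0.0056
tall_beaker scene []
tall_beaker top [([288.4, 258.1], 0.6)]
short_beaker scene [([272.1, 247.2], 0.72)]
short_beaker top [([291.2, 177.6], 0.79)]
    [ 0.6353 -0.012   0.0012] 0.0003
brush scene [([186.5, 218.6], 0.73), ([209.2, 259.6], 0.6)]
brush top [([335.2, 146.5], 0.78), ([331.6, 190.7], 0.7), ([373.3, 188.4], 0.54)]
    [ 0.6074 -0.2148 -0.0051] 0.0009
    [ 0.7083 -0.1194  0.0184] 0.0015
brush_pot scene [([236.5, 222.8], 0.87)]
brush_pot top [([327.5, 191.0], 0.8)]
    [ 0.5998 -0.1006  0.0087] 0.0
bath_plate scene [([185.5, 170.0], 0.97)]
bath_plate top [([404.0, 240.2], 0.87)]
    [ 0.4769 -0.2784  0.0011] 0.0061
drain_tray scene [([443.5, 229.6], 0.81)]
drain_tray top [([152.6, 236.8], 0.84)]
    [ 0.492   0.3251 -0.0034] 0.0039
clear_spot scene [([300.6, 181.1], 0.84)]
clear_spot top [([286.3, 258.6], 0.63)]
    [ 0.4369 -0.0011 -0.0023] 0.0026
```

```bash
cat >> h.py <<'E'
A=np.linspace(0,2*np.pi,40,endpoint=False)
def frust(p,h,d0,d1):
    c=lambda z,d:np.c_[p[0]+d/2*np.cos(A),p[1]+d/2*np.sin(A),np.full(40,p[2]+z)]
    return np.r_[c(0,d0),c(h,d1)]
def sil(k,pts,s=4):
    m=np.zeros((420*s,560*s),np.uint8); cv2.fillConvexPoly(m,cv2.convexHull(np.round((proj(k,pts)+.5)*s-.5).astype(np.int32)),1)
    return cv2.resize(m.astype(np.float32),(560,420),interpolation=cv2.INTER_AREA)
from scipy.optimize import minimize
def fit(ks,ms,gen,x0,step=.006):
    f=lambda x:sum(np.abs(sil(k,gen(x))-m).sum()/m.sum() for k,m in zip(ks,ms))
    n=len(x0); S=np.vstack([x0]+[np.array(x0)+step*np.eye(n)[i] for i in range(n)])
    r=minimize(f,x0,method='Nelder-Mead',options=dict(initial_simplex=S,xatol=1e-4,fatol=1e-4)); return r.x,r.fun/len(ks)
def mask(c,n,near=None):
    R=outline_of(c,n)
    if near is not None: R=[r for r in R if np.linalg.norm(np.array(r['centre'])-near)<40]
    return R[0]['pixels'].astype(np.float32) if R else None
DIM=dict(bath_vessel=(.112,.058,.066),fresh_vessel=(.09,.06,.068),tall_beaker=(.105,.058,.066),short_beaker=(.078,.062,.068))
E
python3 - <<'E'
from h import *
K={c:cam(c) for c in('scene','top')}
G=dict(bath_vessel=(.466,-.295,.018),fresh_vessel=(.498,.328,.01),short_beaker=(.635,-.012,0),tall_beaker=(.635,-.012,0))
for n,g in G.items():
    ms=[]
    for c in K:
        q=proj(K[c],np.array(g)+[0,0,.045])[0]; m=mask(c,n,q); ms.append(m)
    ks=[k for k,m in zip(K.values(),ms) if m is not None]; ms2=[m for m in ms if m is not None]
    print(n,[None if m is None else int(m.sum()) for m in ms])
    if not ks: continue
    x,e=fit(ks,ms2,lambda x:frust(x,*DIM[n]),g); print('  xyz',np.round(x,4),round(e,3))
    for k,m in zip(ks,ms2):
        x,e=fit([k],[m],lambda x:frust((x[0],x[1],g[2]),*DIM[n]),g[:2]); print('   one view',np.round(x,4),round(e,3))
    x,e=fit(ks,ms2,lambda x:frust((x[0],x[1],g[2]),x[2],*DIM[n][1:]),[g[0],g[1],DIM[n][0]]); print('  height fit',np.round(x,4),round(e,3))
for n,z,g in(('bath_plate',.018,(.477,-.278)),('drain_tray',.01,(.492,.325))):
    sq=lambda x:np.array([[x[0]+.075*(a*np.cos(x[2]*10)-b*np.sin(x[2]*10)),x[1]+.075*(a*np.sin(x[2]*10)+b*np.cos(x[2]*10)),zz] for a in(-1,1) for b in(-1,1) for zz in (0,z)])
    for c in K:
        m=mask(c,n); 
        if m is None: print(n,c,'none'); continue
        m=cv2.fillConvexPoly(np.zeros((420,560),np.uint8),cv2.convexHull(np.argwhere(cv2.morphologyEx(m,cv2.MORPH_OPEN,np.ones((9,9))))[:,::-1].astype(np.int32)),1).astype(np.float32)
        x,e=fit([K[c]],[m],sq,[*g,.01]); print(n,c,np.round(x,4),round(e,3))
V=[]
for c in K:
    for r in outline_of(c,'brush'):
        ys,xs=np.nonzero(r['pixels']); print('brush',c,np.round(r['centre'],1),round(r['confidence'],2),xs.min(),xs.max(),ys.min(),ys.max(),len(xs))
im=K['scene']['img'][125:285,140:300]; im2=K['top']['img'][95:235,270:410]
cv2.imwrite('pics/crop1.png',np.hstack([cv2.resize(im,(400,400),interpolation=3),cv2.resize(im2,(400,400),interpolation=3)]))
E
```

```text
bath_vessel [1191, 1044]
  xyz [ 0.4649 -0.2907  0.0167] 0.159
   one view [ 0.4639 -0.2913] 0.287
   one view [ 0.4648 -0.2902] 0.033
  height fit [ 0.4647 -0.2911  0.1094] 0.152
fresh_vessel [1582, 978]
  xyz [0.5004 0.333  0.0085] 0.054
   one view [0.5002 0.3326] 0.072
   one view [0.5004 0.333 ] 0.037
  height fit [0.5    0.3333 0.0876] 0.046
short_beaker [1439, 728]
  xyz [ 6.409e-01 -1.060e-02 -6.000e-04] 0.056
   one view [ 0.6415 -0.0098] 0.04
   one view [ 0.6411 -0.0107] 0.07
  height fit [ 0.6408 -0.0103  0.0751] 0.049
tall_beaker [None, None]
bath_plate scene [ 0.4746 -0.2775  0.0164] 0.168
bath_plate top [ 0.474  -0.2786  0.0121] 0.037
drain_tray scene [0.4906 0.3203 0.0044] 0.109
drain_tray top [0.4971 0.3248 0.0111] 3.134
brush scene [227.3 168.6] 0.96 219 238 143 209 599
brush scene [196.3 206.1] 0.86 177 219 149 268 1848
brush scene [178.  190.1] 0.6 167 190 161 222 457
brush top [336.6 182.7] 0.82 324 345 168 195 306
brush top [347.7 130.5] 0.56 328 361 104 158 764
brush top [381.9 182.2] 0.55 371 393 171 190 179
```

View pics/crop1.png

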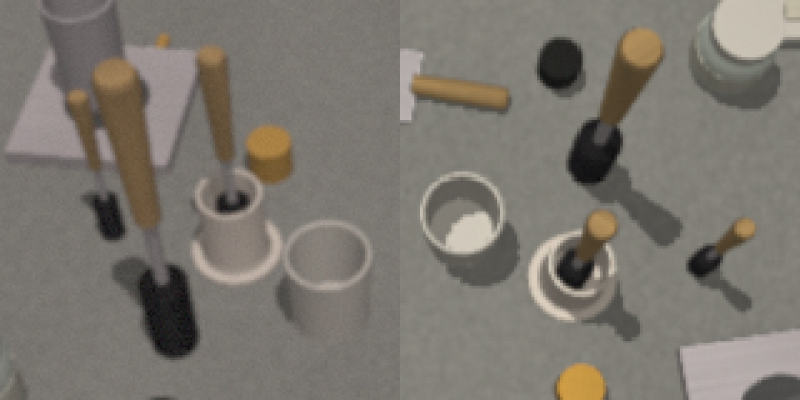

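```bash
cat >> h.py <<'E'
def wood(k):
    h=cv2.cvtColor(k['img'],cv2.COLOR_BGR2HSV); return ((h[...,0]>8)&(h[...,0]<24)&(h[...,1]>80)).astype(np.uint8)
def tilted(a,b,segs):  # a tip, b end; segs list of (s,d)
    a=np.array(a);u=np.array(b)-a;u/=np.linalg.norm(u);e1=np.cross(u,[1,0,0]);e1/=np.linalg.norm(e1);e2=np.cross(u,e1)
    return np.vstack([a+s*u+d/2*(np.outer(np.cos(A),e1)+np.outer(np.sin(A),e2)) for s,d in segs])
def comp(m,uv,r=12):
    n,l,s,c=cv2.connectedComponentsWithStats(m); ids=[i for i in range(1,n) if s[i,4]>25]
    i=min(ids,key=lambda i:np.min(np.linalg.norm(np.argwhere(l==i)[:,::-1]-uv,axis=1))); return (l==i).astype(np.float32)
E
python3 - <<'E'
from h import *
K={c:cam(c) for c in('scene','top')}
W={c:wood(K[c]) for c in K}
uv=dict(scene=(227,165),top=(341,174))
ms=[comp(W[c],uv[c]) for c in K]; print([int(m.sum()) for m in ms])
g=lambda x:tilted((x[0],x[1],x[4]),(x[2],x[3],x[4]+.2),[(.115,.015),(.215,.023),(.22,.022)])
x,e=fit(list(K.values()),ms,g,[.6,-.1,.6,-.1,.006],.008); print('brush tip xy, end xy, z',np.round(x,4),e)
uv=dict(scene=(190,160),top=(350,115)); ms=[comp(W[c],uv[c]) for c in K]; 
g=lambda x:tilted((x[0],x[1],0),(x[2],x[3],.29),[(.115*1.3,.015*1.3),(x[4],.023*1.3)])
print('big',[int(m.sum()) for m in ms],fit(list(K.values()),ms,g,[.7,-.12,.7,-.12,.29],.01))
for c in K: # pot
    m=mask(c,'brush_pot'); gg=lambda x:np.r_[frust((x[0],x[1],0),.005,.076,.076)]
    print(place_of(c,'brush_pot')[0]['centre'], proj(K[c],[.6,-.1,0]))
# white tray threshold in top
h=cv2.cvtColor(K['top']['img'],cv2.COLOR_BGR2HSV); m=((h[...,2]>165)&(h[...,1]<50)).astype(np.uint8); print(h[214,127],h[225,200],h[262,180])
M=comp(m,(127,214)); hull=cv2.convexHull(np.argwhere(M)[:,::-1].astype(np.int32)); M=cv2.fillConvexPoly(np.zeros((420,560),np.uint8),hull,1).astype(np.float32)
z=.01;sq=lambda x:np.array([[x[0]+.075*(a*np.cos(x[2]*10)-b*np.sin(x[2]*10)),x[1]+.075*(a*np.sin(x[2]*10)+b*np.cos(x[2]*10)),zz] for a in(-1,1) for b in(-1,1) for zz in (0,z)])
print(M.sum(),cv2.minAreaRect(hull),fit([K['top']],[M],sq,[.492,.323,0.003]))
E
```

```text
[380, 153]
brush tip xy, end xy, z [ 0.6037 -0.1067  0.5992 -0.1043  0.0065] 0.26029840111732483
big [920, 406] (array([ 0.70579049, -0.12444601,  0.69812534, -0.12240648,  0.28988116]), np.float64(0.14888542890548706))
[236.4, 221.7] [[237.11014656 225.50594589]]
[332.7, 189.0] [[326.87620888 191.49849924]]
[ 20  27 208] [ 26  16 129] [ 20  26 208]
3785.0 ((154.3981170654297, 236.84201049804688), (61.35517883300781, 61.16172790527344), 88.15238952636719) (array([0.49169736, 0.32130041, 0.00369862]), np.float64(0.03827609121799469))
```

>>> {"fn": "carry_out", "kwargs": {"rows": "0 0 20 0; 0 0 30 0; 0 0 30 0; 0 0 30 0; 0 0 0 0"}}

```text
t: 2.82
eef_pos: [0.1547, 0.6584, 0.3443]
tool_rot: [0.0, 0.115, 0.993, 0.003]
contact_force: [0.6, -0.7, -0.6]
gripper_width: 1.0
grasp_force: 0.0
```

>>> {"fn": "carry_out", "kwargs": {"rows": "25 -30 0 0;25 -42 0 0;25 -42 0 0;25 -42 0 0;25 -42 0 0;25 -42 0 0;25 -42 0 0;25 -42 0 0;25 -42 0 0;25 -42 0 0"}}

```text
t: 4.08
eef_pos: [0.4046, 0.2473, 0.3404]
tool_rot: [-0.0, 0.115, 0.993, -0.0]
contact_force: [1.2, -0.8, -0.1]
gripper_width: 1.001
grasp_force: 0.0
```

```bash
python3 -c "
from station import *
o=get_obs();print(o['t'],o['q'],o['eef_pos'],o['tool_rot'])"
```

```text
4.075 [-0.96046791  0.03519691  0.29123345  1.88586713 -0.01069343  1.22311854
  0.67428558] [0.40460965 0.24729301 0.34036082] [-3.67890049e-04  1.15124385e-01  9.93350934e-01 -4.03282337e-04]
```

>>> {"fn": "carry_out", "kwargs": {"rows": "24 -40 0 3;24 -40 0 3;24 -40 0 3;24 -40 0 3;24 -40 0 0;24 -40 0 0;24 -40 0 0;20 -36 0 0;9 -36 0 0;0 0 0 0"}}

```text
t: 5.32
eef_pos: [0.6007, -0.1069, 0.3401]
tool_rot: [-0.001, 0.014, 1.0, -0.001]
contact_force: [-0.7, 0.3, 0.5]
gripper_width: 1.002
grasp_force: 0.0
```

>>> {"fn": "carry_out", "kwargs": {"rows": "0 1 -30 0;0 0 -35 0;0 0 -35 0;0 0 -30 0;0 0 -25 0;0 0 -18 0;0 0 0 0;0 0 0 0", "claw": 60}}

```text
t: 6.32
eef_pos: [0.602, -0.1019, 0.1691]
tool_rot: [0.001, 0.011, 1.0, -0.0]
contact_force: [0.4, -0.8, 0.4]
gripper_width: 0.703
grasp_force: 0.0
```

>>> {"fn": "carry_out", "kwargs": {"rows": "0 0 0 0;0 0 0 0;0 0 0 0;0 0 0 0;0 0 0 0;0 0 0 0;0 0 0 0;0 0 0 0", "claw": 0, "force": 60}}

```text
t: 7.32
eef_pos: [0.602, -0.1022, 0.1691]
tool_rot: [0.001, 0.011, 1.0, -0.0]
contact_force: [0.8, -0.9, 7.1]
gripper_width: 0.229
grasp_force: 58.2
```

>>> {"fn": "carry_out", "kwargs": {"rows": "0 0 10 0;0 0 20 0;0 0 25 0;0 0 30 0;0 0 30 0;0 0 30 0;0 0 25 0;0 0 0 0"}}

```text
t: 8.32
eef_pos: [0.6021, -0.1021, 0.3402]
tool_rot: [0.002, 0.011, 1.0, 0.0]
contact_force: [0.2, 0.3, -1.0]
gripper_width: 0.231
grasp_force: 58.4
```

```bash
cat >> h.py <<'E'
def brushfit(x0):
    "silhouette of held brush head: x=[xt,yt,xtop,ytop,z]"
    K={c:cam(c) for c in('scene','top')};o=get_obs();t=o['eef_pos'];out=[]
    for c in K:
        h=cv2.cvtColor(K[c]['img'],cv2.COLOR_BGR2HSV); p=proj(K[c],np.array([x0[0],x0[1],x0[2]+.03]))[0]
        m=(h[...,2]<55).astype(np.uint8); m=comp(m,p); out.append(m)
    g=lambda x:tilted(x[:3],(x[0]+x[3],x[1]+x[4],x[2]+.2),[(0,.0285),(.062,.0285)])
    x,e=fit(list(K.values()),out,g,[*x0,0,0],.006); return x,e,[int(m.sum()) for m in out],K
def vessels(names,guess,K=None):
    K=K or {c:cam(c) for c in('scene','top')}
    for n in names:
        d=DIM[n];ks=[];ms=[];z=guess[n][2]
        for c in K:
            m=mask(c,n,proj(K[c],np.array(guess[n])+[0,0,.045])[0])
            if m is not None: ks.append(K[c]);ms.append(m)
        if not ks: print(n,'NOT FOUND');continue
        for c,k,m in zip(K,ks,ms):
            x,e=fit([k],[m],lambda x:frust((x[0],x[1],z),*d),guess[n][:2]); print(n,len(ks),'one view',np.round(x,4),round(e,3))
    return K
E
python3 - <<'E'
from h import *
x,e,s,K=brushfit([.602,-.105,.176]); print(np.round(x,4),e,s, get_obs()['eef_pos'])
vessels(['bath_vessel','fresh_vessel','short_beaker'],dict(bath_vessel=(.4648,-.2905,.018),fresh_vessel=(.5,.333,.01),short_beaker=(.641,-.0105,0)),K)
im=K['scene']['img'][100:260,120:330]; im2=K['top']['img'][130:280,270:460]
cv2.imwrite('pics/crop2.png',np.hstack([cv2.resize(im,(400,305),interpolation=3),cv2.resize(im2,(386,305),interpolation=3)]))
E
```

```text
[ 0.4515 -0.1815  0.0179 -0.0044  0.0352] 0.9672238826751709 [411, 197] [ 0.60088796 -0.10160433  0.33750902]
bath_vessel 2 one view [ 0.4665 -0.2887] 0.28
bath_vessel 2 one view [ 0.465  -0.2907] 12.151
fresh_vessel 2 one view [0.5001 0.333 ] 0.043
fresh_vessel 2 one view [0.5001 0.3318] 0.066
short_beaker 2 one view [ 0.6418 -0.0109] 0.031
short_beaker 2 one view [ 0.6417 -0.0107] 0.07
```

View pics/crop2.png

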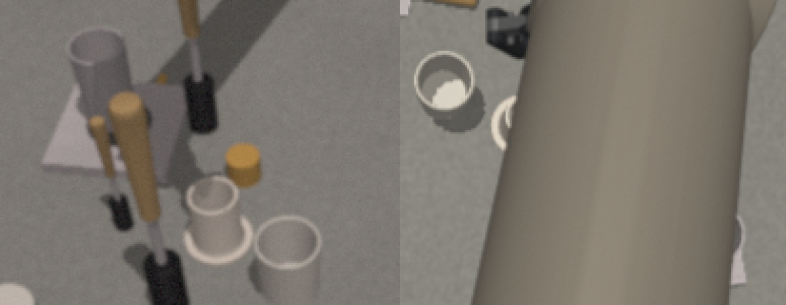

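>>> {"fn": "carry_out", "kwargs": {"rows": "-17 -24 0 0;-20 -28 0 0;-20 -28 0 0;-20 -28 0 0;-20 -28 0 0;-20 -28 0 0;-16 -20 0 0;-4 -4 0 0;0 0 0 0;0 0 0 0"}}

```text
t: 9.98
eef_pos: [0.4652, -0.2888, 0.3382]
tool_rot: [0.0, 0.01, 1.0, 0.0]
contact_force: [0.4, -0.3, -0.5]
gripper_width: 0.228
grasp_force: 58.7
```

```bash
cat >> h.py <<'E'
def tipcheck(zt):
    "scene only: head pose at known tip height"
    k=cam('scene');t=get_obs()['eef_pos'];h=cv2.cvtColor(k['img'],cv2.COLOR_BGR2HSV)
    p=proj(k,[t[0],t[1],zt+.03])[0]; m=comp((k['img'].max(2)<60).astype(np.uint8),p)
    f=lambda x:tilted((x[0],x[1],zt),(x[0],x[1],zt+.2),[(0,.0285),(.062,.0285)])
    x,e=fit([k],[m],f,[t[0],t[1]]); print('tip-TCP mm',np.round((x-t[:2])*1000,1),'fit',round(e,3),'area',m.sum(),'tcp',np.round(t,4)); return k
E
python3 - <<'E'
from h import *
k=tipcheck(get_obs()['eef_pos'][2]-.163); vessels(['bath_vessel'],dict(bath_vessel=(.4648,-.2905,.018)))
im=k['img'][80:220,110:280]
cv2.imwrite('pics/crop3.png',cv2.resize(im,(680,560),interpolation=3))
E
```

```text
tip-TCP mm [-1.4  0.1] fit 0.323 area 356.0 tcp [ 0.4652 -0.2888  0.3382]
bath_vessel 2 one view [ 0.4651 -0.2898] 0.339
bath_vessel 2 one view [ 0.4654 -0.2891] 0.314
```

View pics/crop3.png

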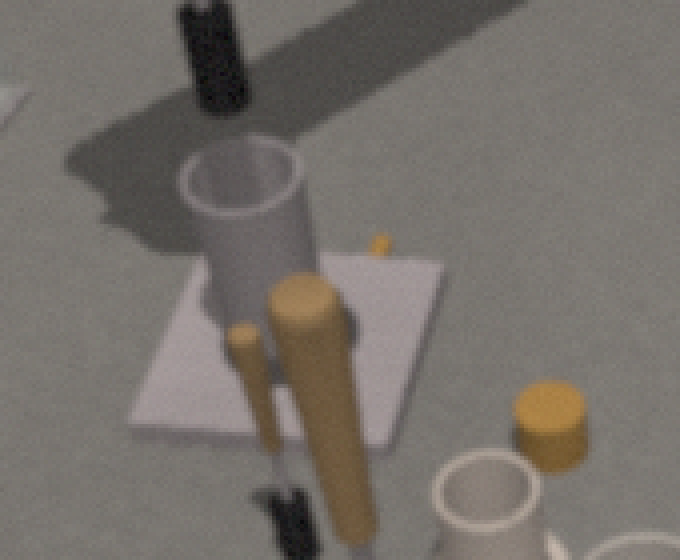

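>>> {"fn": "carry_out", "kwargs": {"rows": "0 -1 -15 0;0 0 -20 0;0 0 -25 0;0 0 -25 0;0 0 -25 0;0 0 -20 0;0 0 -10 0;0 0 -5 0;0 0 0 0;0 0 0 0"}}

```text
t: 11.48
eef_pos: [0.4648, -0.2912, 0.1939]
tool_rot: [0.001, 0.011, 1.0, -0.0]
contact_force: [0.6, -0.3, -0.6]
gripper_width: 0.232
grasp_force: 58.6
```

>>> {"fn": "carry_out", "kwargs": {"rows": "0 0 -2 0;0 0 -2 0;0 0 -2 0;0 0 0 0"}}

```text
t: 11.98
eef_pos: [0.4643, -0.2908, 0.1871]
tool_rot: [-0.0, 0.011, 1.0, 0.0]
contact_force: [0.1, -0.3, -0.3]
gripper_width: 0.224
grasp_force: 58.6
```

>>> {"fn": "carry_out", "kwargs": {"rows": "0 0 -1 0;0 0 -1 0;0 0 0 0;0 0 0 0"}}

```text
t: 12.48
eef_pos: [0.465, -0.2913, 0.186]
tool_rot: [0.001, 0.011, 1.0, -0.0]
contact_force: [-0.6, -0.4, 6.3]
gripper_width: 0.23
grasp_force: 58.5
```

>>> {"fn": "carry_out", "kwargs": {"rows": "0 0 10 0;0 0 20 0;0 0 20 0;0 0 20 0;0 0 15 0;0 0 7 0;0 0 0 0;0 0 0 0"}}

```text
t: 13.48
eef_pos: [0.4641, -0.2906, 0.2766]
tool_rot: [-0.001, 0.011, 1.0, 0.0]
contact_force: [0.5, 0.5, -1.5]
gripper_width: 0.232
grasp_force: 58.8
```

>>> {"fn": "carry_out", "kwargs": {"rows": "0 0 -20 0;0 0 -20 0;0 0 -20 0;0 0 -18 0;0 0 -8 0;0 0 -4 0;0 0 -2 0;0 0 -1 0;0 0 0 0;0 0 0 0"}}

```text
t: 14.72
eef_pos: [0.4656, -0.2917, 0.186]
tool_rot: [0.002, 0.011, 1.0, -0.0]
contact_force: [-1.0, 0.1, 6.2]
gripper_width: 0.232
grasp_force: 58.7
```

>>> {"fn": "carry_out", "kwargs": {"rows": "0 0 15 0;0 0 30 0;0 0 35 0;0 0 35 0;0 0 30 0;0 0 10 0;0 0 0 0"}}

```text
t: 15.6
eef_pos: [0.4645, -0.2909, 0.3396]
tool_rot: [0.001, 0.011, 1.0, 0.0]
contact_force: [0.0, -0.2, 0.3]
gripper_width: 0.227
grasp_force: 59.1
```

>>> {"fn": "carry_out", "kwargs": {"rows": "15 24 0 0;22 35 0 0;22 35 0 0;22 35 0 0;22 35 0 0;22 35 0 0;22 35 0 0;20 31 0 0;9 15 0 0;0 0 0 0"}}

```text
t: 16.85
eef_pos: [0.6401, -0.0102, 0.338]
tool_rot: [-0.001, 0.01, 1.0, -0.0]
contact_force: [-0.1, -0.3, -0.8]
gripper_width: 0.231
grasp_force: 59.0
```

```bash
python3 - <<'E'
from h import *
k=tipcheck(get_obs()['eef_pos'][2]-.163); vessels(['bath_vessel','fresh_vessel','short_beaker'],dict(bath_vessel=(.4648,-.2905,.018),fresh_vessel=(.5,.333,.01),short_beaker=(.6415,-.0105,0)))
im=k['img'][100:290,130:330]
cv2.imwrite('pics/crop4.png',cv2.resize(im,(600,570),interpolation=3))
E
```

```text
tip-TCP mm [1.5 3.9] fit 0.435 area 408.0 tcp [ 0.6397 -0.012   0.3385]
bath_vessel 2 one view [ 0.4668 -0.2897] 0.384
bath_vessel 2 one view [ 0.465  -0.2901] 0.053
fresh_vessel 2 one view [0.5   0.333] 0.091
fresh_vessel 2 one view [0.5001 0.3324] 0.044
short_beaker 1 one view [ 0.6408 -0.01  ] 0.053
```

View pics/crop4.png

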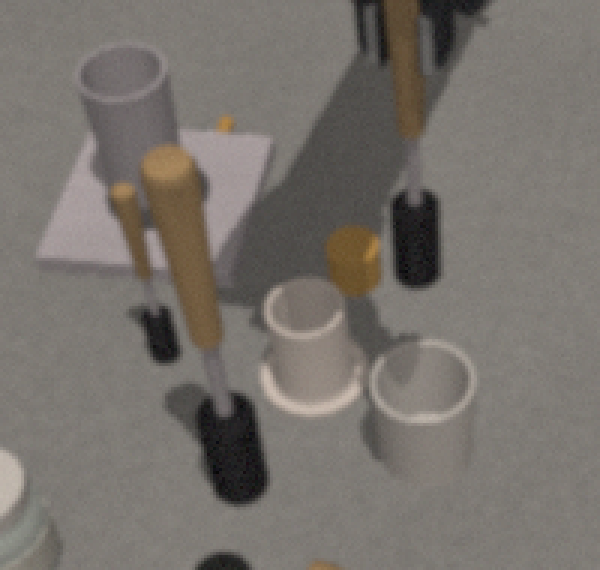

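>>> {"fn": "carry_out", "kwargs": {"rows": "1 1 -15 0;0 0 -25 0;0 0 -30 0;0 0 -30 0;0 0 -25 0;0 0 -20 0;0 0 -12 0;0 0 -7 0;0 0 0 0;0 0 0 0"}}

```text
t: 18.55
eef_pos: [0.642, -0.01, 0.1761]
tool_rot: [0.001, 0.011, 1.0, 0.0]
contact_force: [0.2, 0.2, -0.7]
gripper_width: 0.227
grasp_force: 59.0
```

>>> {"fn": "carry_out", "kwargs": {"rows": "0 0 -2 0;0 0 -2 0;0 0 -1 0;0 0 0 0;0 0 0 0"}}

```text
t: 19.18
eef_pos: [0.6414, -0.0099, 0.1703]
tool_rot: [0.0, 0.011, 1.0, -0.0]
contact_force: [-0.6, -0.2, -2.4]
gripper_width: 0.229
grasp_force: 59.0
```

>>> {"fn": "carry_out", "kwargs": {"rows": "0 0 -1 0;0 0 -1 0;0 0 -1 0;0 0 0 0;0 0 0 0"}}

```text
t: 19.8
eef_pos: [0.642, -0.01, 0.1681]
tool_rot: [0.001, 0.011, 1.0, 0.0]
contact_force: [0.1, 0.3, 5.3]
gripper_width: 0.231
grasp_force: 59.2
```

Contact at the bottom (73 mm deep): up 62, down again.

>>> {"fn": "carry_out", "kwargs": {"rows": "0 0 10 0;0 0 15 0;0 0 18 0;0 0 12 0;0 0 8 0;0 0 0 0;0 0 0 0"}}

```text
t: 20.68
eef_pos: [0.641, -0.0098, 0.2298]
tool_rot: [-0.001, 0.011, 1.0, -0.0]
contact_force: [-0.0, -0.1, -1.1]
gripper_width: 0.235
grasp_force: 59.0
```

>>> {"fn": "carry_out", "kwargs": {"rows": "0 0 -12 0;0 0 -18 0;0 0 -15 0;0 0 -10 0;0 0 -5 0;0 0 -2 0;0 0 -1 0;0 0 -1 0;0 0 0 0;0 0 0 0"}}

```text
t: 21.92
eef_pos: [0.6426, -0.0101, 0.1681]
tool_rot: [0.002, 0.011, 1.0, 0.0]
contact_force: [-0.3, 0.1, 7.3]
gripper_width: 0.23
grasp_force: 59.4
```

>>> {"fn": "carry_out", "kwargs": {"rows": "0 0 12 0;0 0 30 0;0 0 30 0;0 0 30 0;0 0 20 0;0 0 0 0;0 0 0 0"}}

```text
t: 22.8
eef_pos: [0.6409, -0.0097, 0.2875]
tool_rot: [-0.001, 0.011, 1.0, 0.0]
contact_force: [0.9, -0.5, -0.9]
gripper_width: 0.233
grasp_force: 59.1
```

>>> {"fn": "carry_out", "kwargs": {"rows": "-8 -16 0 0;-10 -24 0 0;-10 -24 0 0;-8 -18 0 0;-4 -10 0 0;0 0 0 0;0 0 0 0"}}

```text
t: 23.68
eef_pos: [0.6018, -0.1008, 0.2882]
tool_rot: [0.0, 0.01, 1.0, 0.0]
contact_force: [1.1, -0.4, -1.1]
gripper_width: 0.231
grasp_force: 59.1
```

```bash
python3 - <<'E'
from h import *
k=tipcheck(get_obs()['eef_pos'][2]-.163); 
m=mask('scene','brush_pot'); print(m.sum())
for g in (lambda x:np.r_[frust((x[0],x[1],0),.005,.076,.076),frust((x[0],x[1],0),.075,.05,.054)],):
    print(fit([k],[m],g,[.6,-.1]))
im=k['img'][110:260,170:340]
cv2.imwrite('pics/crop5.png',cv2.resize(im,(680,600),interpolation=3))
E
```

```text
tip-TCP mm [2.7 0.8] fit 0.33 area 374.0 tcp [ 0.6019 -0.1006  0.2882]
1248.0
(array([ 0.60040325, -0.10616048]), np.float64(0.11182892322540283))
```

View pics/crop5.png

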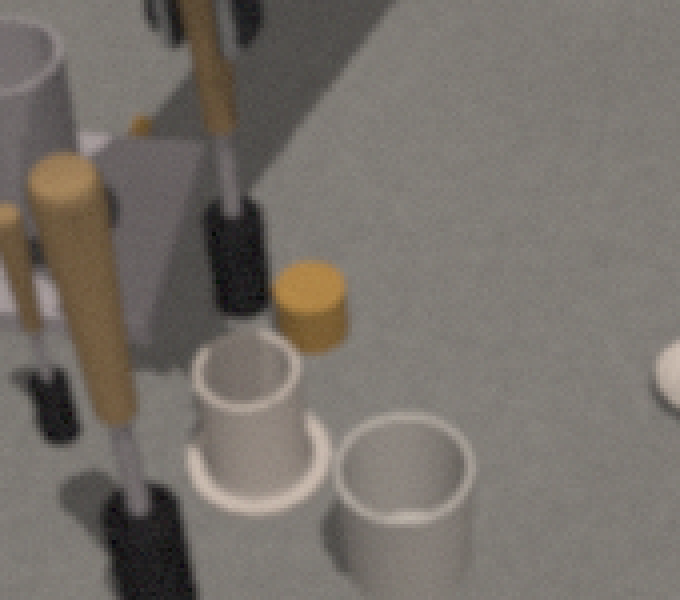

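>>> {"fn": "carry_out", "kwargs": {"rows": "-1 -3 -10 0;0 0 -20 0;0 0 -25 0;0 0 -25 0;0 0 -20 0;0 0 -10 0;0 0 -4 0;0 0 0 0;0 0 0 0"}}

```text
t: 24.9
eef_pos: [0.6009, -0.105, 0.1751]
tool_rot: [0.001, 0.011, 1.0, 0.0]
contact_force: [-1.4, 0.1, -0.2]
gripper_width: 0.232
grasp_force: 59.1
```

>>> {"fn": "carry_out", "kwargs": {"rows": "0 0 -2 0;0 0 -2 0;0 0 0 0;0 0 0 0"}}

```text
t: 25.4
eef_pos: [0.6004, -0.1049, 0.1703]
tool_rot: [-0.0, 0.011, 1.0, 0.0]
contact_force: [0.5, 0.5, -0.4]
gripper_width: 0.229
grasp_force: 59.1
```

>>> {"fn": "carry_out", "kwargs": {"rows": "0 0 -1 0;0 0 -1 0;0 0 0 0;0 0 0 0"}}

```text
t: 25.9
eef_pos: [0.601, -0.1051, 0.1691]
tool_rot: [0.001, 0.011, 1.0, -0.0]
contact_force: [-0.2, 0.3, 5.1]
gripper_width: 0.23
grasp_force: 59.2
```

>>> {"fn": "carry_out", "kwargs": {"rows": "0 0 0 0;0 0 0 0;0 0 0 0;0 0 0 0;0 0 0 0;0 0 0 0", "claw": 60}}

```text
t: 26.65
eef_pos: [0.6004, -0.1049, 0.1683]
tool_rot: [-0.0, 0.011, 1.0, -0.0]
contact_force: [0.6, -0.6, -0.5]
gripper_width: 0.705
grasp_force: 0.0
```

>>> {"fn": "carry_out", "kwargs": {"rows": "0 0 15 0;0 0 30 0;0 0 40 0;0 0 40 0;0 0 40 0;0 0 0 0"}}

```text
t: 27.4
eef_pos: [0.6021, -0.1058, 0.338]
tool_rot: [0.004, 0.011, 1.0, -0.0]
contact_force: [-0.8, -0.1, -0.2]
gripper_width: 0.701
grasp_force: 0.0
```

>>> {"fn": "carry_out", "kwargs": {"rows": "-8 30 0 0;-10 45 0 0;-10 45 0 0;-10 45 0 0;-10 45 0 0;-10 45 0 0;-10 45 0 0;-10 45 0 0;-10 45 0 0;-10 35 0 0", "claw": 85}}

```text
t: 28.65
eef_pos: [0.5013, 0.322, 0.3329]
tool_rot: [-0.0, 0.01, 1.0, -0.0]
contact_force: [-0.1, 0.1, 0.1]
gripper_width: 0.995
grasp_force: 0.0
```

>>> {"fn": "carry_out", "kwargs": {"rows": "-4 14 0 0;0 0 0 0;0 0 0 0"}}

```text
t: 29.02
eef_pos: [0.4993, 0.3319, 0.3334]
tool_rot: [0.0, 0.012, 1.0, -0.0]
contact_force: [-0.5, -0.3, -0.2]
gripper_width: 0.994
grasp_force: 0.0
```

```bash
python3 - <<'E'
from h import *
print(get_obs()['eef_pos'])
K=vessels(['bath_vessel','fresh_vessel','short_beaker'],dict(bath_vessel=(.4648,-.2905,.018),fresh_vessel=(.5,.333,.01),short_beaker=(.6415,-.0105,0)))
W=[comp(wood(K[c]),u) for c,u in (('scene',(227,165)),('top',(341,174)))]; print([int(m.sum()) for m in W])
g=lambda x:tilted((x[0],x[1],.006),(x[2],x[3],.206),[(.115,.015),(.215,.023),(.22,.022)])
print(fit(list(K.values()),W,g,[.6,-.1,.6,-.1],.008))
for c in K: print(c,[(np.round(r['centre'],1).tolist(),round(r['confidence'],2)) for r in place_of(c,'fresh_vessel')+place_of(c,'tall_beaker')])
E
```

```text
[0.49933565 0.33185583 0.33340406]
bath_vessel 2 one view [ 0.464  -0.2903] 0.353
bath_vessel 2 one view [ 0.4658 -0.2902] 0.045
fresh_vessel 2 one view [0.4997 0.333 ] 0.042
fresh_vessel 2 one view [0.5002 0.3325] 0.049
short_beaker 2 one view [ 0.6417 -0.0104] 0.033
short_beaker 2 one view [ 0.6408 -0.0112] 0.055
[381, 153]
(array([ 0.60265597, -0.10993117,  0.59761734, -0.10599489]), np.float64(0.24847537279129028))
scene [([448.0, 227.6], 0.8)]
top [([148.6, 232.8], 0.84)]
```

>>> {"fn": "carry_out", "kwargs": {"rows": "0 1 -30 0;0 0 -40 0;0 0 -45 0;0 0 -45 0;0 0 -40 0;0 0 -30 0;0 0 -25 0;0 0 -15 0;0 0 -7 0;0 0 0 0"}}

```text
t: 30.88
eef_pos: [0.4986, 0.3352, 0.0565]
tool_rot: [0.0, 0.011, 1.0, 0.0]
contact_force: [-0.2, 0.0, -0.4]
gripper_width: 0.991
grasp_force: 0.0
```

>>> {"fn": "carry_out", "kwargs": {"rows": "0 0 0 0;0 0 0 0;0 0 0 0;0 0 0 0;0 0 0 0;0 0 0 0;0 0 0 0", "claw": 30, "force": 50}}

```text
t: 31.75
eef_pos: [0.4992, 0.335, 0.0577]
tool_rot: [0.001, 0.011, 1.0, 0.0]
contact_force: [-1.5, -1.4, 4.8]
gripper_width: 0.782
grasp_force: 54.8
```

>>> {"fn": "carry_out", "kwargs": {"rows": "0 0 8 0;0 0 15 0;0 0 20 0;0 0 20 0;0 0 20 0;0 0 15 0;0 0 0 0"}}

```text
t: 32.62
eef_pos: [0.4992, 0.3357, 0.1561]
tool_rot: [0.001, 0.011, 1.0, 0.001]
contact_force: [0.2, 0.9, -0.9]
gripper_width: 0.786
grasp_force: 56.4
```

>>> {"fn": "carry_out", "kwargs": {"rows": "-4 -20 0 0;-7 -40 0 0;-7 -40 0 0;-7 -40 0 0;-7 -40 0 0;-7 -40 0 0;-7 -40 0 0;-6 -40 0 0;-4 -24 0 0;-3 -12 0 0"}}

```text
t: 33.88
eef_pos: [0.4377, -0.0031, 0.1537]
tool_rot: [-0.001, 0.012, 1.0, -0.0]
contact_force: [0.5, 0.9, -2.9]
gripper_width: 0.781
grasp_force: 56.6
```

>>> {"fn": "carry_out", "kwargs": {"rows": "0 0 -10 0;0 0 -20 0;0 0 -20 0;0 0 -20 0;0 0 -15 0;0 0 -10 0;0 0 0 0;0 0 0 0"}}

```text
t: 34.88
eef_pos: [0.4398, -0.0008, 0.0597]
tool_rot: [0.0, 0.011, 1.0, 0.0]
contact_force: [-0.2, -0.2, -0.9]
gripper_width: 0.785
grasp_force: 56.6
```

>>> {"fn": "carry_out", "kwargs": {"rows": "0 0 -5 0;0 0 -4 0;0 0 -2 0;0 0 -1 0;0 0 0 0;0 0 0 0"}}

```text
t: 35.62
eef_pos: [0.4397, -0.001, 0.0477]
tool_rot: [0.0, 0.011, 1.0, 0.0]
contact_force: [-2.4, -0.5, 5.8]
gripper_width: 0.782
grasp_force: 56.9
```

>>> {"fn": "carry_out", "kwargs": {"rows": "0 0 0 0;0 0 0 0;0 0 0 0;0 0 0 0;0 0 0 0", "claw": 85}}

```text
t: 36.25
eef_pos: [0.4394, -0.0009, 0.0473]
tool_rot: [-0.0, 0.011, 1.0, -0.0]
contact_force: [1.0, 0.6, 0.5]
gripper_width: 0.992
grasp_force: 0.0
```

>>> {"fn": "carry_out", "kwargs": {"rows": "0 0 15 0;0 0 40 0;0 0 50 0;0 0 50 0;0 0 50 0;0 0 50 0;0 0 30 0;0 0 0 0"}}

```text
t: 37.25
eef_pos: [0.4405, -0.0012, 0.3353]
tool_rot: [0.003, 0.011, 1.0, 0.001]
contact_force: [-0.3, -0.2, -0.1]
gripper_width: 0.995
grasp_force: 0.0
```

>>> {"fn": "carry_out", "kwargs": {"rows": "3 -30 0 0;3 -40 0 0;3 -40 0 0;3 -40 0 0;3 -40 0 0;3 -40 0 0;3 -40 0 0;2 -20 0 0;0 0 0 0;0 0 0 0"}}

```text
t: 38.5
eef_pos: [0.462, -0.2898, 0.3318]
tool_rot: [-0.001, 0.01, 1.0, 0.0]
contact_force: [-1.0, -0.7, 0.2]
gripper_width: 0.998
grasp_force: 0.0
```

```bash
python3 - <<'E'
from h import *
print(get_obs()['eef_pos'])
K=vessels(['bath_vessel','fresh_vessel','short_beaker'],dict(bath_vessel=(.4648,-.2905,.018),fresh_vessel=(.44,-.001,.0),short_beaker=(.6415,-.0105,0)))
cv2.imwrite('pics/scene6.png',K['scene']['img'])
E
```

```text
[ 0.46204697 -0.28983684  0.33177077]
bath_vessel 2 one view [ 0.4658 -0.2889] 0.308
bath_vessel 2 one view [ 0.4651 -0.2893] 0.175
fresh_vessel 2 one view [ 0.4414 -0.0024] 0.053
fresh_vessel 2 one view [ 0.4405 -0.0029] 0.04
short_beaker 2 one view [ 0.6408 -0.0095] 0.057
short_beaker 2 one view [ 0.6404 -0.0109] 0.033
```

View pics/scene6.png

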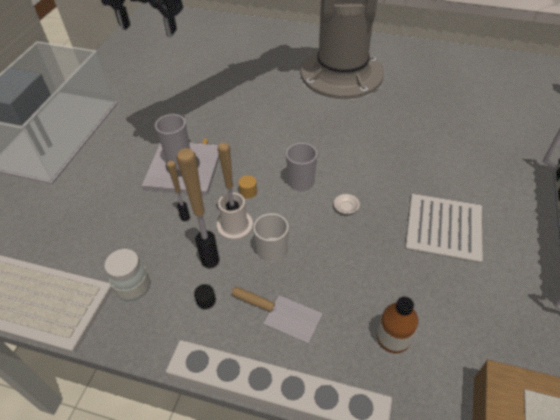

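>>> {"fn": "carry_out", "kwargs": {"rows": "3 0 -30 0;0 0 -40 0;0 0 -45 0;0 0 -40 0;0 0 -30 0;0 0 -25 0;0 0 -20 0;0 0 -10 0;0 0 -6 0;0 0 0 0"}}

```text
t: 40.15
eef_pos: [0.4656, -0.291, 0.0865]
tool_rot: [0.0, 0.011, 1.0, -0.0]
contact_force: [0.2, -0.6, 0.6]
gripper_width: 0.996
grasp_force: 0.0
```

>>> {"fn": "carry_out", "kwargs": {"rows": "0 0 0 0;0 0 0 0;0 0 0 0;0 0 0 0;0 0 0 0;0 0 0 0;0 0 0 0", "claw": 30, "force": 60}}

```text
t: 41.02
eef_pos: [0.466, -0.2912, 0.0874]
tool_rot: [0.001, 0.011, 1.0, -0.0]
contact_force: [-0.9, 0.0, 5.6]
gripper_width: 0.747
grasp_force: 64.7
```

>>> {"fn": "carry_out", "kwargs": {"rows": "0 0 8 0;0 0 15 0;0 0 25 0;0 0 30 0;0 0 30 0;0 0 20 0;0 0 10 0;0 0 0 0"}}

```text
t: 42.02
eef_pos: [0.4656, -0.2909, 0.2249]
tool_rot: [0.001, 0.011, 1.0, -0.0]
contact_force: [-0.7, -0.6, -1.9]
gripper_width: 0.748
grasp_force: 66.4
```

```bash
python3 - <<'E'
from h import *
k=cam('scene');kt=cam('top')
for kk,s in((k,(415,215)),(kt,(127,214))):
    h=cv2.cvtColor(kk['img'],cv2.COLOR_BGR2HSV); v=h[...,2]; m=((v>v[s[1]-4:s[1]+5,s[0]-4:s[0]+5].max()*.85)&(h[...,1]<60)).astype(np.uint8)
    M=comp(m,s); hull=cv2.convexHull(np.argwhere(M)[:,::-1].astype(np.int32)); M=cv2.fillConvexPoly(np.zeros((420,560),np.uint8),hull,1).astype(np.float32)
    z=.01;sq=lambda x:np.array([[x[0]+.075*(a*np.cos(x[2]*10)-b*np.sin(x[2]*10)),x[1]+.075*(a*np.sin(x[2]*10)+b*np.cos(x[2]*10)),zz] for a in(-1,1) for b in(-1,1) for zz in (0,z)])
    print(M.sum(),fit([kk],[M],sq,[.492,.323,0.003]))
E
```

```text
4069.0 (array([0.48554874, 0.32086438, 0.00405979]), np.float64(0.07220754772424698))
3680.0 (array([0.49054531, 0.32000844, 0.002933  ]), np.float64(0.0612432062625885))
```

>>> {"fn": "carry_out", "kwargs": {"rows": "0 25 0 0;2 45 0 0;2 45 0 0;2 45 0 0;2 45 0 0;2 45 0 0;2 45 0 0;2 45 0 0;2 45 0 0;2 45 0 0"}}

```text
t: 43.38
eef_pos: [0.4828, 0.1403, 0.2235]
tool_rot: [-0.001, 0.011, 1.0, -0.0]
contact_force: [1.7, 0.7, -1.9]
gripper_width: 0.753
grasp_force: 66.7
```

>>> {"fn": "carry_out", "kwargs": {"rows": "2 45 0 0;2 45 0 0;2 45 0 0;2 30 0 0;0 17 0 0;0 0 0 0;0 0 0 0"}}

```text
t: 44.25
eef_pos: [0.4917, 0.3191, 0.2241]
tool_rot: [-0.0, 0.012, 1.0, -0.001]
contact_force: [-0.7, -0.0, -2.0]
gripper_width: 0.746
grasp_force: 66.8
```

>>> {"fn": "carry_out", "kwargs": {"rows": "0 1 -20 0;0 0 -30 0;0 0 -30 0;0 0 -25 0;0 0 -15 0;0 0 -8 0;0 0 -4 0;0 0 0 0;0 0 0 0"}}

```text
t: 45.38
eef_pos: [0.4918, 0.3224, 0.0929]
tool_rot: [0.0, 0.011, 1.0, 0.0]
contact_force: [-0.0, -0.4, -2.1]
gripper_width: 0.746
grasp_force: 66.7
```

>>> {"fn": "carry_out", "kwargs": {"rows": "0 0 -5 0;0 0 -3 0;0 0 -3 0;0 0 -2 0;0 0 -1 0;0 0 0 0;0 0 0 0"}}

```text
t: 46.25
eef_pos: [0.4918, 0.3219, 0.0795]
tool_rot: [0.0, 0.011, 1.0, 0.0]
contact_force: [-3.0, -2.4, 10.0]
gripper_width: 0.743
grasp_force: 67.7
```

```bash
python3 - <<'E'
from h import *
print(get_obs()['eef_pos'])
K=vessels(['bath_vessel','fresh_vessel','short_beaker'],dict(bath_vessel=(.4915,.321,.01),fresh_vessel=(.44,-.001,.0),short_beaker=(.6415,-.0105,0)))
im=K['scene']['img'][100:290,370:560]
cv2.imwrite('pics/crop7.png',cv2.resize(im,(570,570),interpolation=3))
E
```

```text
[0.49182012 0.32191952 0.07951114]
bath_vessel 2 one view [0.4937 0.3228] 0.131
bath_vessel 2 one view [0.4894 0.3135] 3.118
fresh_vessel 2 one view [ 0.4415 -0.0018] 0.049
fresh_vessel 2 one view [ 0.4403 -0.0029] 0.044
short_beaker 2 one view [ 0.6409 -0.0102] 0.03
short_beaker 2 one view [ 0.6408 -0.0118] 0.057
```

View pics/crop7.png

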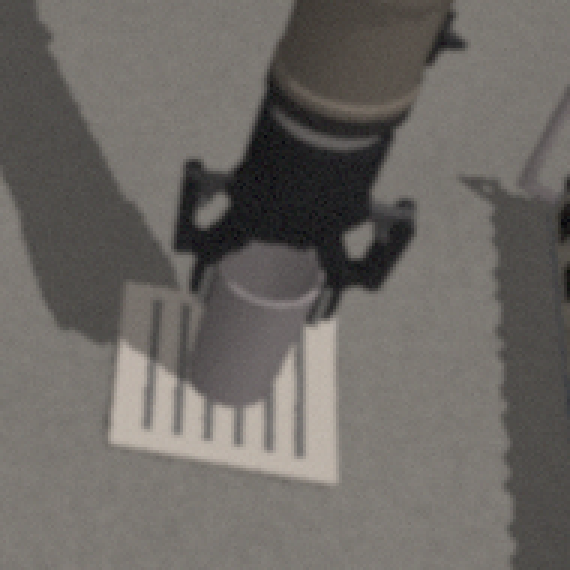

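>>> {"fn": "carry_out", "kwargs": {"rows": "0 0 0 0;0 0 0 0;0 0 0 0;0 0 0 0;0 0 0 0", "claw": 85}}

```text
t: 47.28
eef_pos: [0.4914, 0.3221, 0.0782]
tool_rot: [-0.0, 0.011, 1.0, -0.0]
contact_force: [-0.6, 0.5, -0.2]
gripper_width: 0.994
grasp_force: 0.0
```

>>> {"fn": "carry_out", "kwargs": {"rows": "0 0 15 0;0 0 40 0;0 0 50 0;0 0 50 0;0 0 50 0;0 0 30 0;0 0 0 0"}}

```text
t: 48.15
eef_pos: [0.4928, 0.3224, 0.317]
tool_rot: [0.002, 0.011, 1.0, 0.002]
contact_force: [0.3, 0.2, 0.1]
gripper_width: 0.995
grasp_force: 0.0
```

>>> {"fn": "carry_out", "kwargs": {"rows": "-5 -30 0 0;-6 -42 0 0;-6 -42 0 0;-6 -42 0 0;-6 -42 0 0;-6 -42 0 0;-6 -42 0 0;-6 -28 0 0;-4 -14 0 0;0 0 0 0"}}

```text
t: 49.4
eef_pos: [0.4403, -0.0018, 0.3133]
tool_rot: [-0.0, 0.011, 1.0, 0.0]
contact_force: [-0.9, 0.4, -1.2]
gripper_width: 0.994
grasp_force: 0.0
```

```bash
python3 - <<'E'
from h import *
print(get_obs()['eef_pos'])
K=vessels(['bath_vessel','fresh_vessel','short_beaker'],dict(bath_vessel=(.4915,.321,.01),fresh_vessel=(.44,-.001,.0),short_beaker=(.6415,-.0105,0)))
z=.018;sq=lambda x:np.array([[x[0]+.075*(a*np.cos(x[2]*10)-b*np.sin(x[2]*10)),x[1]+.075*(a*np.sin(x[2]*10)+b*np.cos(x[2]*10)),zz] for a in(-1,1) for b in(-1,1) for zz in (0,z)])
for c in K:
    M=mask(c,'bath_plate')
    if M is None: continue
    M=cv2.morphologyEx(M,cv2.MORPH_OPEN,np.ones((9,9)))
    hull=cv2.convexHull(np.argwhere(M)[:,::-1].astype(np.int32)); M=cv2.fillConvexPoly(np.zeros((420,560),np.uint8),hull,1).astype(np.float32)
    print(c,M.sum(),fit([K[c]],[M],sq,[.475,-.278,0.012]))
im=K['scene']['img'][120:220,120:240]; im2=K['top']['img'][195:295,355:475]
cv2.imwrite('pics/crop8.png',np.hstack([cv2.resize(im,(400,333),interpolation=3),cv2.resize(im2,(400,333),interpolation=3)]))
E
```

```text
[ 0.44025358 -0.0018475   0.31328819]
bath_vessel 2 one view [0.4896 0.3232] 0.084
bath_vessel 2 one view [0.4925 0.3221] 0.042
fresh_vessel 1 one view [ 0.4405 -0.002 ] 0.042
short_beaker 2 one view [ 0.6409 -0.0099] 0.043
short_beaker 2 one view [ 0.6403 -0.0112] 0.068
scene 3398.0 (array([ 0.47247455, -0.2779744 ,  0.02089518]), np.float64(0.05118820071220398))
top 4160.0 (array([ 0.47421967, -0.27864641,  0.01274771]), np.float64(0.033819109201431274))
```

View pics/crop8.png

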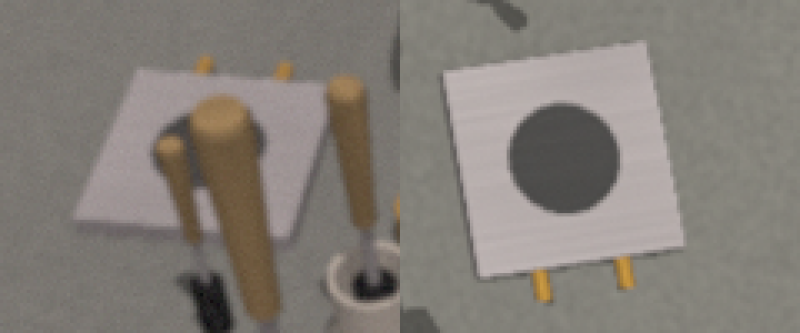

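>>> {"fn": "carry_out", "kwargs": {"rows": "0 0 -30 0;0 0 -45 0;0 0 -45 0;0 0 -45 0;0 0 -35 0;0 0 -25 0;0 0 -20 0;0 0 -12 0;0 0 -8 0;0 0 0 0"}}

```text
t: 51.15
eef_pos: [0.4404, -0.0019, 0.0483]
tool_rot: [-0.0, 0.011, 1.0, 0.0]
contact_force: [0.1, 0.6, 0.3]
gripper_width: 0.996
grasp_force: 0.0
```

>>> {"fn": "carry_out", "kwargs": {"rows": "0 0 0 0;0 0 0 0;0 0 0 0;0 0 0 0;0 0 0 0;0 0 0 0;0 0 0 0", "claw": 30, "force": 60}}

```text
t: 52.02
eef_pos: [0.4412, -0.0022, 0.0494]
tool_rot: [0.001, 0.011, 1.0, 0.0]
contact_force: [-1.9, -1.3, 8.6]
gripper_width: 0.781
grasp_force: 64.2
```

>>> {"fn": "carry_out", "kwargs": {"rows": "0 0 8 0;0 0 15 0;0 0 20 0;0 0 20 0;0 0 20 0;0 0 15 0;0 0 0 0"}}

```text
t: 52.9
eef_pos: [0.4411, -0.0015, 0.1476]
tool_rot: [0.001, 0.01, 1.0, 0.001]
contact_force: [0.4, -0.0, -3.0]
gripper_width: 0.778
grasp_force: 67.3
```

```bash
python3 - <<'E'
from h import *
kt=cam('top');g=cv2.cvtColor(kt['img'],cv2.COLOR_BGR2GRAY); m=comp((g<100).astype(np.uint8),(404,242)); uv=np.argwhere(m).mean(0)[::-1]
print(uv,m.sum(),atz(kt,uv,.018),get_obs()['eef_pos'])
E
```

```text
[403.73923739 242.30135301] 813.0 [ 0.47298825 -0.27889516  0.018     ] [ 0.44057729 -0.00150145  0.14687909]
```

>>> {"fn": "carry_out", "kwargs": {"rows": "2 -20 0 0;4 -36 0 0;5 -40 0 0;5 -40 0 0;5 -40 0 0;5 -40 0 0;4 -36 0 0;3 -18 0 0;0 -7 0 0;0 0 0 0"}}

```text
t: 54.2
eef_pos: [0.4729, -0.2786, 0.1457]
tool_rot: [-0.001, 0.011, 1.0, 0.0]
contact_force: [-0.0, 0.5, -1.5]
gripper_width: 0.777
grasp_force: 67.6
```

>>> {"fn": "carry_out", "kwargs": {"rows": "0 0 -15 0;0 0 -20 0;0 0 -18 0;0 0 -10 0;0 0 -6 0;0 0 0 0;0 0 0 0"}}

```text
t: 55.08
eef_pos: [0.4737, -0.2792, 0.0778]
tool_rot: [0.0, 0.011, 1.0, -0.0]
contact_force: [0.7, -0.4, -1.8]
gripper_width: 0.777
grasp_force: 67.5
```

Contact is expected at about TCP z = 0.067.

>>> {"fn": "carry_out", "kwargs": {"rows": "0 0 -4 0;0 0 -3 0;0 0 -2 0;0 0 -1 0;0 0 -1 0;0 0 0 0;0 0 0 0"}}

```text
t: 55.95
eef_pos: [0.4739, -0.2791, 0.0674]
tool_rot: [0.001, 0.011, 1.0, 0.0]
contact_force: [-1.2, 2.3, 10.3]
gripper_width: 0.776
grasp_force: 68.1
```

```bash
python3 - <<'E'
from h import *
print(get_obs()['eef_pos'])
K=vessels(['bath_vessel','fresh_vessel','short_beaker'],dict(bath_vessel=(.4915,.321,.01),fresh_vessel=(.4735,-.279,.018),short_beaker=(.6415,-.0105,0)))
E
```

```text
[ 0.47393153 -0.27907238  0.06743316]
bath_vessel 2 one view [0.4908 0.323 ] 0.059
bath_vessel 2 one view [0.4924 0.3227] 0.063
fresh_vessel 2 one view [ 0.4712 -0.2853] 0.918
fresh_vessel 2 one view [ 0.4711 -0.2694] 3.882
short_beaker 2 one view [0.614  0.0242] 0.034
short_beaker 2 one view [0.6152 0.0236] 0.089
```

>>> {"fn": "carry_out", "kwargs": {"rows": "0 0 0 0;0 0 0 0;0 0 0 0;0 0 0 0;0 0 0 0", "claw": 85}}

```text
t: 56.98
eef_pos: [0.4734, -0.2789, 0.0663]
tool_rot: [-0.0, 0.011, 1.0, -0.0]
contact_force: [-0.5, 0.3, -0.1]
gripper_width: 0.994
grasp_force: 0.0
```

>>> {"fn": "carry_out", "kwargs": {"rows": "0 0 15 0;0 0 40 0;0 0 50 0;0 0 50 0;0 0 50 0;0 0 50 0;0 0 20 0;0 0 0 0"}}

```text
t: 57.98
eef_pos: [0.4737, -0.2796, 0.3434]
tool_rot: [0.002, 0.011, 1.0, -0.0]
contact_force: [0.2, -0.2, -0.5]
gripper_width: 1.0
grasp_force: 0.0
```

>>> {"fn": "carry_out", "kwargs": {"rows": "0 30 0 0;0 40 0 0;14 40 0 0;20 40 0 0;20 40 0 0;20 40 0 0;20 40 0 0;20 25 0 0;16 7 0 0;10 0 0 0"}}

```text
t: 59.22
eef_pos: [0.6133, 0.0238, 0.3399]
tool_rot: [-0.001, 0.01, 1.0, -0.0]
contact_force: [0.0, -0.8, 0.0]
gripper_width: 0.996
grasp_force: 0.0
```

```bash
python3 - <<'E'
from h import *
print(get_obs()['eef_pos'])
K=vessels(['bath_vessel','fresh_vessel','short_beaker'],dict(bath_vessel=(.4915,.321,.01),fresh_vessel=(.4735,-.279,.018),short_beaker=(.6145,.024,0)))
cv2.imwrite('pics/scene9.png',K['scene']['img'])
E
```

```text
[0.61329662 0.02382867 0.33990311]
bath_vessel 2 one view [0.49   0.3235] 0.085
bath_vessel 2 one view [0.4925 0.3222] 0.065
fresh_vessel 2 one view [ 0.4723 -0.2794] 0.627
fresh_vessel 2 one view [ 0.4733 -0.2792] 0.038
short_beaker 1 one view [0.615  0.0249] 0.035
```

View pics/scene9.png

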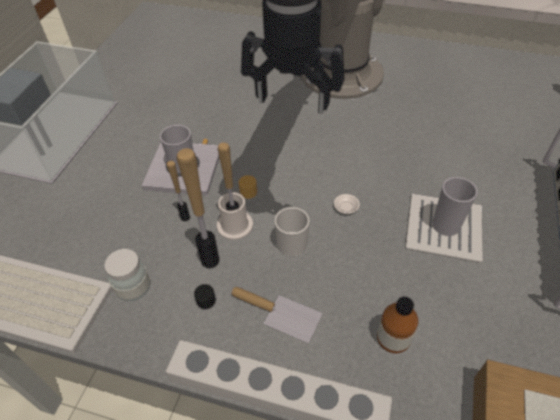

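>>> {"fn": "carry_out", "kwargs": {"rows": "1 0 -30 0;0 0 -50 0;0 0 -50 0;0 0 -50 0;0 0 -40 0;0 0 -30 0;0 0 -25 0;0 0 -18 0;0 0 -11 0;0 0 0 0"}}

```text
t: 60.88
eef_pos: [0.6143, 0.0231, 0.0371]
tool_rot: [-0.0, 0.011, 1.0, -0.0]
contact_force: [1.1, 0.2, 0.2]
gripper_width: 0.995
grasp_force: 0.0
```

>>> {"fn": "carry_out", "kwargs": {"rows": "0 0 0 0;0 0 0 0;0 0 0 0;0 0 0 0;0 0 0 0;0 0 0 0;0 0 0 0", "claw": 45, "force": 30}}

```text
t: 61.75
eef_pos: [0.6152, 0.023, 0.0385]
tool_rot: [0.001, 0.011, 1.0, 0.0]
contact_force: [-1.3, -0.0, 7.6]
gripper_width: 0.785
grasp_force: 33.4
```

>>> {"fn": "carry_out", "kwargs": {"rows": "0 0 6 0;0 0 10 0;0 0 10 0;9 -10 0 0;9 -14 0 0;8 -10 0 0;0 0 0 0;0 0 -8 0;0 0 -8 0;0 0 0 0"}}

```text
t: 63.0
eef_pos: [0.6394, -0.0102, 0.0461]
tool_rot: [-0.001, 0.01, 1.0, 0.0]
contact_force: [0.3, -0.2, -1.5]
gripper_width: 0.787
grasp_force: 34.2
```

>>> {"fn": "carry_out", "kwargs": {"rows": "0 0 -4 0;0 0 -3 0;0 0 -1 0;0 0 -1 0;0 0 0 0;0 0 0 0"}}

```text
t: 63.75
eef_pos: [0.6406, -0.0109, 0.0386]
tool_rot: [0.0, 0.011, 1.0, 0.0]
contact_force: [-0.6, 0.5, 2.3]
gripper_width: 0.791
grasp_force: 34.4
```

>>> {"fn": "carry_out", "kwargs": {"rows": "0 0 0 0;0 0 0 0;0 0 0 0;0 0 0 0;0 0 0 0", "claw": 85}}

```text
t: 64.38
eef_pos: [0.6404, -0.0109, 0.0383]
tool_rot: [0.0, 0.011, 1.0, -0.0]
contact_force: [-0.5, 0.3, 0.2]
gripper_width: 0.995
grasp_force: 0.0
```

>>> {"fn": "carry_out", "kwargs": {"rows": "0 0 15 0;0 0 40 0;0 0 50 0;0 0 50 0;0 0 50 0;0 0 50 0;0 0 40 0;-25 35 0 0;-25 35 0 0;-25 35 0 0"}}

```text
t: 65.62
eef_pos: [0.5645, 0.0946, 0.3343]
tool_rot: [0.0, 0.011, 1.0, 0.0]
contact_force: [-0.1, -0.3, -0.4]
gripper_width: 0.999
grasp_force: 0.0
```

>>> {"fn": "carry_out", "kwargs": {"rows": "-10 40 0 0;0 40 0 0;0 40 0 0;0 0 0 0;0 0 0 0"}}

```text
t: 66.25
eef_pos: [0.5555, 0.2131, 0.3339]
tool_rot: [0.0, 0.011, 1.0, -0.0]
contact_force: [0.1, -1.0, -1.4]
gripper_width: 0.995
grasp_force: 0.0
```

```bash
python3 - <<'E'
from h import *
print(get_obs()['eef_pos'])
K=vessels(['bath_vessel','fresh_vessel','short_beaker'],dict(bath_vessel=(.4915,.321,.01),fresh_vessel=(.4735,-.279,.018),short_beaker=(.641,-.011,0)))
cv2.imwrite('pics/scene10.png',K['scene']['img'])
E
```

```text
[0.5554854  0.21305919 0.33394032]
bath_vessel 2 one view [0.4919 0.323 ] 0.033
bath_vessel 2 one view [0.4925 0.3224] 0.068
fresh_vessel 2 one view [ 0.4727 -0.2787] 0.512
fresh_vessel 2 one view [ 0.4728 -0.2785] 0.035
short_beaker 2 one view [ 0.6401 -0.0092] 0.055
short_beaker 2 one view [ 0.6395 -0.0106] 0.08
```

View pics/scene10.png

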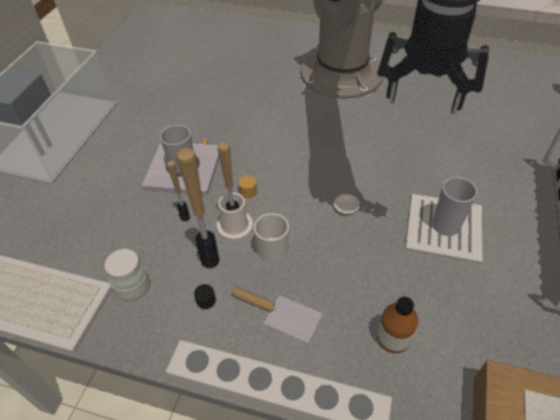

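The last picture shows everything in place. The brush is in its pot at (228,180), the fresh vessel is on the plate at (178,150), and the scrubbed vessel is on the tray at (454,205). The beaker is back at (271,237), so I am handing in.

```bash
python3 -c "
from station import *
print(hand_in())"
```

```text
the job is handed in; nothing more can be done
None
```

I scrubbed the bath vessel, then the short beaker (there was no tall one), returned the brush to its pot, swapped the two steel vessels, put the short beaker back after it was knocked aside, and handed in at about 66 s.

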